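Carry a filled foil cup on a lifter into a carrier and close the keeper bar

TASK

Take the wooden-handled lifter, slide its tongue between the rails of the filling rack under the foil cup that is filled, lift the cup off and carry it level on the tongue to the empty bay of the carrier; set it down there squarely on both rails and draw the lifter out. Lay the lifter flat on the worktop and swing the carrier's keeper bar fully shut. The foil is soft and the filling loose: never touch the filled cup with the gripper or arm or tip it, and leave the other cups, the milk carton, the jar and the shaker where they stand.

Things in the scene. Friction and masses are not known exactly. Their poses are not given: they have to be found in the camera images.
- lifter: Lifter, 0.2 kg: steel blade 3 mm thick under a wooden grip. Origin on its underside below the grip's middle; x forward along the tongue, z up. Grip along x, 88 mm long, 22 wide, 22 high, centre at z = 50, open beneath; its steel bows reach x = +-54. Blade 56 mm wide from x = -58 to 42, narrowing to a tongue 26 mm wide from x = 51 to its tip at 160. Starts flat on the worktop.
- tongue_seat (a point): Point on the top face of the lifter's tongue, 118 mm ahead of the grip's middle and 3 mm above the underside; a cup rides well with its centre here. Axes as the lifter's.
- filled_cup: The cup to be moved: foil cup with yellow filling, 0.07 to 0.12 kg, loose. 85 mm across the rim, flat underside 59 mm across, 48 mm high; origin at the centre of the underside, z up. Stands on one lane of the filling rack, up to 10 mm along the lane from its middle.
- empty_cup: Foil cup of the same size, empty, about 0.03 kg, on the other lane of the filling rack. Leave it there.
- bay_cup: Foil cup of the same size, filled, already standing in the other bay of the carrier. Leave it there.
- fill_rack: Fixed steel wire rack; origin on the worktop under its middle, x along its two lanes at y = +50 and -50 mm. A lane is two 6 mm round rails, centres 21 mm either side of its middle line (36 mm clear between), tops at z = 40, from x = -52 to 60. Open at the -x end: between the rails all is free above z = 8. A 5 mm back stop wire crosses at x = 60, z = 60. Frame reaches y = +-106.
- carrier: Fixed steel wire rack with the same two lanes (bays), rails and back stop, in the same frame, as the filling rack (open at its -x end, on the right), plus a keeper bar hinged on end plates at the back; this reaches y = +-115 mm.
- free_bay (a point): Middle of the carrier's empty bay at the height of the rail tops (40 mm above the worktop); axes as the carrier's. It lies at y = +50 mm in the carrier's frame, the bay nearer the robot.
- keeper (a joint): Keeper bar's angle: 0 = fully shut (bar level across the open -x end of both bays, at x = -62, z = 60 mm of the carrier's frame), grows as it swings up and back, limit 1.9. Hinge axis along the carrier's y at x = 62, z = 45; bar 125 mm from it. Stiff: stays where it is left; 2 to 3 N at the bar moves it. Starts standing up (1.35 to 1.75), bar about 170 mm high.
- keeper_grip (a point): Middle of the keeper bar's black grip sleeve, on the bar's axis: 14 mm in diameter, 56 mm long along the carrier's y. The rest of the bar is 6 mm wire.
- milk_carton: Milk carton, 69 x 100 x 182 mm, standing upright beyond the carrier; origin at the centre of its underside. Bystander.
- vanilla_jar: Glass jar by the racks, with a dark lid, 44 mm in diameter, 105 mm high; origin at the centre of its underside. Bystander.
- sugar_shaker: Shaker by the filling rack, with white sugar, 44 mm in diameter, 90 mm high; origin at the centre of its underside. Bystander.
Not all that is in view belongs to the job. What is shaped like the lifter but green or orange is not meant.

How it is judged (in metres and radians):
On the way, in this order (a step that is already met when the one before it is completed fails the run):
1. The filled cup is clear above the rack, riding on the lifter alone (z of filled_cup in the frame of fill_rack above 0.052 m and contact force between lifter and filled_cup above 0.2 N and contact force between fill_rack and filled_cup below 0.02 N), for 0.2 s.
2. The filled cup stands upright on both rails of the empty bay, the lifter off it, the keeper bar still open (x of filled_cup in the frame of free_bay between -0.02 and 0.02 m and y of filled_cup in the frame of free_bay between -0.009 and 0.009 m and z of filled_cup in the frame of free_bay between -0.003 and 0.004 m and angle between filled_cup's own z axis and vertical below 0.1 rad and linear speed of filled_cup below 0.02 m/s and contact force between lifter and filled_cup below 0.02 N and value of joint keeper above 1 rad), for 0.2 s.
3. The keeper bar is shut in front of the cups (x of filled_cup in the frame of free_bay between -0.02 and 0.02 m and y of filled_cup in the frame of free_bay between -0.009 and 0.009 m and z of filled_cup in the frame of free_bay between -0.003 and 0.004 m and angle between filled_cup's own z axis and vertical below 0.1 rad and linear speed of filled_cup below 0.02 m/s and contact force between lifter and filled_cup below 0.02 N and value of joint keeper below 0.1 rad), for 0.2 s.
At the end, for the whole second after the job is handed in: Filled cup upright, at rest on both rails of the empty bay (20 mm along, 9 mm across), off the lifter; keeper bar within 0.1 rad of shut; lifter flat on the worktop, touching no rack; other cups within 15 mm, carton, jar and shaker within 20 mm of where they stood, upright (all of step 3 and height (world z) of lifter between -0.004 and 0.006 m and angle between lifter's own z axis and vertical below 0.08 rad and linear speed of lifter below 0.02 m/s and contact force between lifter and carrier below 0.05 N and contact force between lifter and fill_rack below 0.05 N and distance of each of empty_cup, bay_cup from where it was at the start of the episode below 0.015 m and angle between each of empty_cup, bay_cup's own z axis and vertical below 0.1 rad and distance of each of milk_carton, vanilla_jar, sugar_shaker from where it was at the start of the episode below 0.02 m and angle between each of milk_carton, vanilla_jar, sugar_shaker's own z axis and vertical below 0.15 rad).
It fails at once if The filled cup is tipped by more than 0.3 rad (angle between filled_cup's own z axis and vertical above 0.3 rad).
It fails at once if The gripper or arm touches the filled cup (contact force between any of the fingers, the arm and filled_cup above 0.3 N).
It fails at once if One of the other cups is moved by more than 15 mm or tipped (distance of any of empty_cup, bay_cup from where it was at the start of the episode above 0.015 m or angle between any of empty_cup, bay_cup's own z axis and vertical above 0.3 rad).
It fails at once if The carton, jar or shaker is moved by more than 20 mm or tipped (distance of any of milk_carton, vanilla_jar, sugar_shaker from where it was at the start of the episode above 0.02 m or angle between any of milk_carton, vanilla_jar, sugar_shaker's own z axis and vertical above 0.3 rad).
It also fails if it takes over 72 s, if anything falls off the work surface, if the arm or the gripper's body presses on something with over 40 N, if the wrist force passes 120 N, or if a joint passes its speed limit or range.

ROBOT

A 6-joint arm with a two-finger parallel gripper is mounted at the origin on the work surface; the furniture and walls round the work are solid. World frame = base frame: x ahead of the robot, y to its left, z up, the work surface at z = 0. Lengths are in mm, angles in degrees, forces in N, time in s.
With the tool pointing down it reaches from about 375 to 900 mm from the base axis. Payload 3.1 kg.
Tool frame: the origin (TCP) lies at the very end of the fingers, on their centre line; the grasp point (between the pads) lies 19 mm behind it; z points along the fingers, y is the line along which they close (so a half turn about z gives the same grasp; the last joint's range is limited). The gripper opens to 87 mm and grips with 3 to 60 N. Pads are 19 mm wide; open, the fingers measure 117 mm over their backs; the gripper's body (75 mm by 190 mm) begins 51 mm behind the grasp point.
Start: joints at [63.971, 30.224, 82.088, -0, 67.689, -10.227], TCP at [170.157, 601.368, 222.548] pointing down, gripper open.
Joint ranges: [-176.69, 176.69], [-43.24, 126.21], [12.49, 139.97], [-82, 262], [0, 151.66], [-163.58, 163.58]. Speed limits (degrees/s): [159.86, 159.86, 180, 180, 180, 180].

INTERFACE

Orientations are given as a 3x3 rotation matrix whose columns are the frame's x, y, z axes.
In Python, from workcell import status, imaging, ctrl gives the robot as it stands.
- The arm moves only by the tool play_rows, never from a script. Its argument "series" is a list of rows, each a list of 3 entries, a list of its own where there are three numbers: the finger opening in mm, from 0 to 87, then the shift along the tool's x, y, z in mm, then the turn about the tool's z in rad. A call has 1 to 10 rows; each row shifts and turns the commanded pose from where the row before left it, along the tool's axes as they then stand; what a row does not reach is not made up. A row lasts 1/8 s, in which the tool goes at most 62.5 mm and 10.7 degrees, less where a joint would pass 70% of its speed; a pose out of reach is approached as far as the arm can. A call is refused whole if a number of a shift passes 62.5 or a number of a turn 0.188, either way. A call with a gripper value outside its range is refused whole. The fingers move at their own pace and stop on an object; the grip force is fixed at half the most. Time passes only in rows, so rows that do not move let the fingers close. It gives the time, the measured TCP pose, the force, the opening and the grip force at its end, in the units of the state.
- status.get_state(): the state, without advancing time (a new reading comes with each control period).
- imaging.camera(name): name is "side" or "top" or "wrist"; returns the picture (480x640x3 uint8, red, green, blue); there is no depth.
- imaging.calibration(name): a dict with "camera_matrix" (3x3 intrinsics, pixels), "world_from_camera" (4x4, takes a point from camera to world coordinates). Camera axes: x right, y down, z forward; pixel columns grow to the right and rows downward; lengths in mm; the calibration is good to about 2 mm. A picture is of the moment at which its call begins: read the wrist's pose just before it. calibration takes no time and is no camera call; for the wrist camera it gives the pose at the moment of the call.
- ctrl.job_done(): hands the job in; it is judged then, once.
The state is a dict: "time": time; "q": joint angles; "qvel": joint speeds; "effort": joint torques, N m; "ee_pos": TCP position; "ee_rot": TCP orientation; "ft_force": force on the tool from outside, world axes, zero at the start; "ft_torque": the same for the moment, N m; "opening": finger opening in mm; "gripper_force": force on a finger pad.
Only numpy, scipy, OpenCV 4.12 (cv2) and the standard library are available. Lean on these libraries where they do the work, as an engineer would, in place of code of your own. Each camera call takes 0.05 s, during which the arm holds its last target. There are 200 camera calls.

## Working session

There is one attempt and no reset: what is moved stays moved. The work goes in short steps, Python scripts to look and compute and a tool call to move; the robot and the scene stay as the last step left them, time stands still between calls to the robot, and variables do not carry over. Pictures are saved under pics/ and viewed, at most 15 in all, crops included, and the job is handed in when it is done.

Besides the shell and the picture viewer there is one more tool, called after ">>>" as name([rows], argument=value, ...), one row to a line, values as JSON. play_rows: Moves the arm, as the interface text tells. Its arguments: {"type":"object","properties":{"series":{"type":"array"}},"required":["series"]}

```bash
mkdir -p pics; python3 - <<'E'
from workcell import status, imaging
import cv2,numpy as np
s=status.get_state();print(s)
for n in("top","side"):
    im=imaging.camera(n);cv2.imwrite(f"pics/{n}0.png",im[:,:,::-1]);c=imaging.calibration(n);print(n,np.round(c["camera_matrix"],1).tolist(),np.round(c["world_from_camera"],3).tolist())
E
```

```text
{'time': 0.0, 'q': array([ 6.39699688e+01,  3.02774340e+01,  8.21563642e+01, -2.48657979e-04,
        6.76898644e+01, -1.02287892e+01]), 'qvel': array([-0.02312003, -0.02365057, -0.00684506, -0.06407061, -0.0130768 ,
       -0.03630877]), 'effort': array([ 3.61648426e-05, -4.40047538e+01, -1.76592511e+01,  6.33177278e-02,
        5.82285156e-02, -1.55190119e-04]), 'ee_pos': array([169.84878507, 600.71436355, 221.58819513]), 'ee_rot': array([[-9.62212362e-01,  2.72298514e-01, -9.43552786e-04],
       [ 2.72299884e-01,  9.62210479e-01, -1.94114825e-03],
       [ 3.79324595e-04, -2.12472615e-03, -9.99997671e-01]]), 'ft_force': array([-0.10283999,  0.23598116,  0.58444392]), 'ft_torque': array([-0.00298505, -0.07513709,  0.00864099]), 'gripper_force': 0.0, 'opening': 87.06157628798793}
top [[577.1, 0.0, 327.2], [0.0, 577.1, 237.8], [0.0, 0.0, 1.0]] [[0.026, -0.996, 0.085, 407.235], [-1.0, -0.027, -0.012, -48.653], [0.014, -0.085, -0.996, 1478.896], [0.0, 0.0, 0.0, 1.0]]
side [[505.3, 0.0, 321.2], [0.0, 505.3, 252.9], [0.0, 0.0, 1.0]] [[0.982, -0.087, 0.17, 290.232], [-0.191, -0.477, 0.858, -1297.917], [0.006, -0.875, -0.485, 778.843], [0.0, 0.0, 0.0, 1.0]]
```

View pics/top0.png

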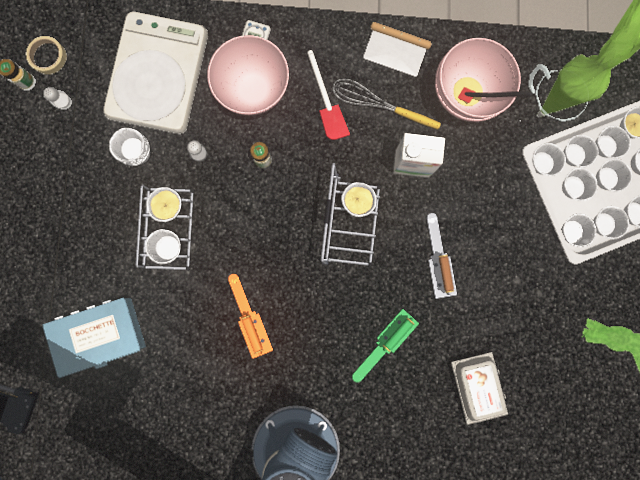

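View pics/side0.png

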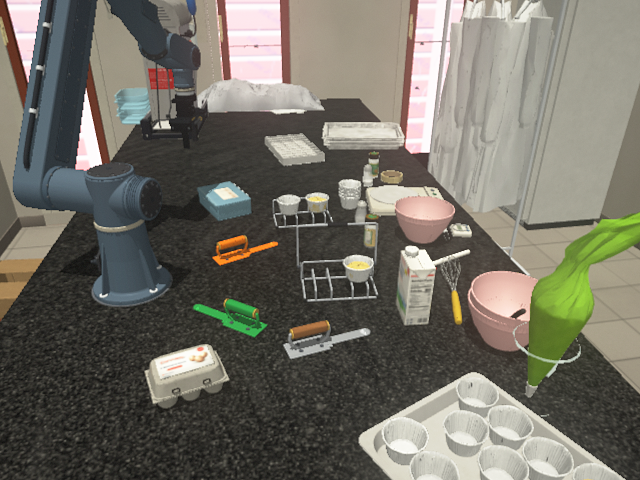

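Top view. Three things could be taken for the lifter: orange at (250,315), green at (385,345), and the wooden-gripped steel one at (440,262), which is the one I want. The filled cup on the filling rack is at (164,204), with the empty cup at (163,246). The carrier is near (352,222): its bay cup is at (359,199), the free bay near (350,240), and the keeper is up at the left. Next I'll check close crops.

```bash
cat > h.py <<'E'
import numpy as np,cv2
from workcell import status,imaging
def ray(n,uv,z,cal=None):
    c=cal or imaging.calibration(n);K=np.array(c["camera_matrix"]);T=np.array(c["world_from_camera"])
    d=np.c_[np.atleast_2d(uv).astype(float),np.ones(len(np.atleast_2d(uv)))]@np.linalg.inv(K).T@T[:3,:3].T
    o=T[:3,3];return o+d*((z-o[2])/d[:,2])[:,None]
def proj(n,P,cal=None):
    c=cal or imaging.calibration(n);K=np.array(c["camera_matrix"]);T=np.linalg.inv(np.array(c["world_from_camera"]))
    p=np.atleast_2d(P)@T[:3,:3].T+T[:3,3];p=p@K.T;return p[:,:2]/p[:,2:]
def blobs(mask,amin=30):
    n,l,st,ce=cv2.connectedComponentsWithStats(mask.astype(np.uint8));return [(st[i,4],ce[i],l==i) for i in range(1,n) if st[i,4]>=amin]
def yellow(im):
    h=cv2.cvtColor(im,cv2.COLOR_RGB2HSV);return cv2.inRange(h,(18,70,120),(34,255,255))
def wood(im):
    h=cv2.cvtColor(im,cv2.COLOR_RGB2HSV);return cv2.inRange(h,(3,90,50),(15,220,220))
E
python3 - <<'E'
from h import *
im=cv2.imread("pics/top0.png")[:,:,::-1].copy()
for a,c,m in blobs(yellow(im)): print("yel",a,c.round(1),ray("top",c,80).round(0))
for a,c,m in blobs(wood(im)):
    p=ray("top",np.argwhere(m)[:,::-1],58)[:,:2];r=cv2.minAreaRect(p.astype(np.float32));print("wood",a,c.round(1),r)
def crop(x,y,w,h,k): return cv2.resize(im[y:y+h,x:x+w],None,fx=k,fy=k,interpolation=cv2.INTER_CUBIC)
A=np.hstack([crop(128,170,75,110,5),crop(312,160,75,110,5)]) 
B=crop(405,205,75,110,5)
o=np.hstack([cv2.resize(x,(266,390)) for x in(crop(128,170,75,110,5),crop(312,160,75,110,5),B)])
cv2.imwrite("pics/crop0.png",o[:,:,::-1])
for n,p in dict(fr=(165,228),car=(352,222),tip=(432,216),shak=(196,155),jar=(262,160),cart=(420,160)).items():print(n,ray("top",p,0 if n!='fr' else 40).round(0))
E
```

```text
yel 381 [48.  55.3] [[962. 640.  80.]]
yel 72 [18.  75.7] [[908. 710.  80.]]
yel 439 [467.2  89.4] [[ 908. -405.   80.]]
yel 369 [417.7 117.3] [[ 833. -282.   80.]]
yel 275 [633.2 123.8] [[ 833. -821.   80.]]
yel 610 [358.5 199.9] [[ 622. -140.   80.]]
yel 627 [164.6 204.7] [[597. 333.  80.]]
wood 51 [378.6  28.1] ((1069.1737060546875, -184.9296875), (48.373600006103516, 19.00049591064453), 57.03718185424805)
wood 50 [403.  36.] ((1050.635986328125, -247.43743896484375), (37.847408294677734, 20.91500473022461), 72.75902557373047)
wood 47 [422.1  44.1] ((1030.78369140625, -293.5179748535156), (42.58656692504883, 12.265816688537598), 69.27298736572266)
wood 296 [446.  273.4] ((448.6494445800781, -360.4978942871094), (83.9527587890625, 21.509845733642578), 10.83961296081543)
wood 132 [244.7 314.1] ((341.5946044921875, 137.2943115234375), (192.92816162109375, 28.279441833496094), 28.219926834106445)
fr [[544. 340.  40.]]
car [[ 576. -129.    0.]]
tip [[ 598. -336.    0.]]
shak [[740. 280.   0.]]
jar [[732. 108.   0.]]
cart [[ 744. -303.    0.]]
```

View pics/crop0.png

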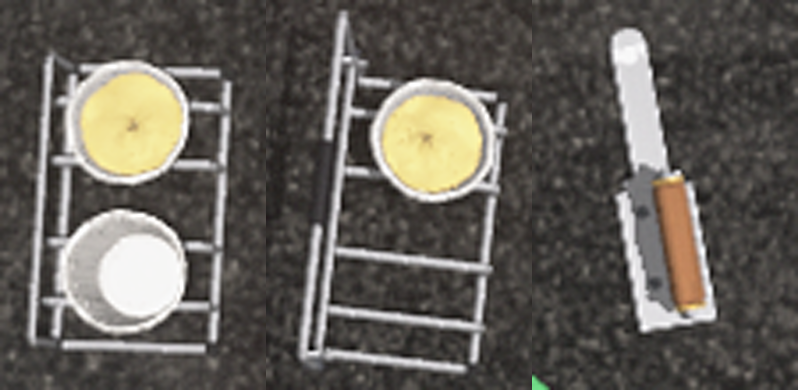

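The crop confirms the choice: a wooden grip on a steel blade, with the tongue tip at about (432,216), pointing world +x. Both racks open towards image right (world −y). The free bay is the near one, and the keeper sleeve is dark and at the left. Next I'll work out the wrist camera geometry and fits.

```bash
python3 - <<'E'
from h import *
s=status.get_state();c=imaging.calibration("wrist");T=np.array(c["world_from_camera"]);R=s["ee_rot"]
print(np.array(c["camera_matrix"]).round(0).tolist());print("cam in tool",(R.T@(T[:3,3]-s["ee_pos"])).round(1),(R.T@T[:3,:3]).round(3).tolist())
k=266/75
def P(i,x,y):o=[(128,170),(312,160),(405,205)][i];return (o[0]+(x-266*i)/k,o[1]+y/k)
for i,a,b in[(0,(55,103),(222,107)),(0,(55,160),(222,165)),(1,(335,250),(490,270)),(1,(330,312),(483,328))]:
    p=ray("top",[P(i,*a),P(i,*b)],40)[:,:2];d=p[0]-p[1];print(i,p.round(0).tolist(),np.degrees(np.arctan2(d[1],d[0])).round(1))
print("keeper top",ray("top",P(1,325,182),170))
E
```

```text
[[401.0, 0.0, 317.0], [0.0, 401.0, 234.0], [0.0, 0.0, 1.0]]
cam in tool [  75.1   -0.2 -162.3] [[-0.0, -0.961, -0.275], [1.0, -0.0, -0.0], [-0.0, -0.275, 0.961]]
0 [[615.0, 397.0], [616.0, 279.0]] 90.2
0 [[575.0, 395.0], [574.0, 277.0]] 89.9
1 [[549.0, -76.0], [538.0, -186.0]] 84.2
1 [[505.0, -73.0], [497.0, -182.0]] 85.6
keeper top [[580.08394336 -65.8725664  170.        ]]
```

```bash
cat > plan.py <<'E'
# plan.py x y z yaw nrows grip : rows (rounded) from the measured pose
import sys,json;from h import *
from scipy.spatial.transform import Rotation as Ro
x,y,z,yaw,n,g=map(float,sys.argv[1:]);n=int(n);s=status.get_state();R=s["ee_rot"];p=s["ee_pos"].copy()
R=Ro.from_matrix(R).as_matrix();y0=np.arctan2(R[1,0],R[0,0]);t=-(np.radians(yaw)-y0+np.pi)%(2*np.pi)-np.pi
t=-((np.radians(yaw)-y0+np.pi)%(2*np.pi)-np.pi)
p0=p.copy();rows=[];done=0.
for i in range(1,n+1):
    goal=p0+(np.array([x,y,z])-p0)*i/n;sh=np.round(R.T@(goal-p),1 if n<4 else 0)
    dt=round(t*i/n-done,3);rows.append([g,sh.tolist(),dt]);p=p+R@sh;done+=dt;R=R@Ro.from_euler("z",dt).as_matrix()
print(p0.round(1),np.degrees(y0).round(1),"t",s["time"],"end",p.round(1));print(json.dumps(rows))
E
python3 plan.py 595 365 260 90 10 87
```

```text
[169.9 600.8 221.7] 164.2 t 0.1 end [594.6 365.3 259.7]
[[87.0, [-47.0, -11.0, -4.0], 0.13], [87.0, [-49.0, -5.0, -4.0], 0.129], [87.0, [-48.0, 1.0, -3.0], 0.13], [87.0, [-48.0, 8.0, -4.0], 0.129], [87.0, [-47.0, 14.0, -4.0], 0.13], [87.0, [-44.0, 20.0, -4.0], 0.129], [87.0, [-42.0, 25.0, -4.0], 0.13], [87.0, [-38.0, 30.0, -4.0], 0.129], [87.0, [-34.0, 35.0, -3.0], 0.13], [87.0, [-28.0, 39.0, -4.0], 0.129]]
```

>>> play_rows([
  [87, [-47, -11, -4], 0.13],
  [87, [-49, -5, -4], 0.13],
  [87, [-48, 1, -3], 0.13],
  [87, [-48, 8, -4], 0.13],
  [87, [-47, 14, -4], 0.13],
  [87, [-44, 20, -4], 0.13],
  [87, [-42, 25, -4], 0.13],
  [87, [-38, 30, -4], 0.13],
  [87, [-34, 35, -3], 0.13],
  [87, [-28, 39, -4], 0.13],
])

```text
time: 1.35
ee_pos: [595.3, 363.8, 259.9]
ee_rot: [[0.009, 1.0, -0.001], [1.0, -0.009, -0.0], [-0.0, -0.001, -1.0]]
ft_force: [-0.2, 1.8, -0.4]
opening: 86.8
gripper_force: 0.0
```

```bash
python3 - <<'E'
from h import *
im=imaging.camera("wrist");im=imaging.camera("wrist")
s=status.get_state();c=imaging.calibration("wrist");np.save("fr_cal.npy",c,allow_pickle=True)
print(s["ee_pos"],s["q"].round(0),s["qvel"].round(1));cv2.imwrite("pics/fr.png",im[:,:,::-1])
for a,cc,m in blobs(yellow(im)): print("yel",a,cc.round(1),ray("wrist",cc,80).round(0))
E
python3 plan.py 545 -110 260 85 10 87
```

```text
[599.32382479 361.52474924 260.06746962] [22. 34. 68. -0. 78. 23.] [ 3.4 -1.3  4.   3.3  1.6 -2.1]
yel 4505 [309.9 233.6] [[594. 339.  80.]]
yel 376 [ 82.4 343.9] [[373. 231.  80.]]
yel 324 [551.  344.2] [[825. 225.  80.]]
[599.3 361.5 260.1] 89.3 t 1.45 end [ 544.7 -109.6  260.3]
[[87.0, [-47.0, -5.0, 0.0], 0.008], [87.0, [-47.0, -4.0, 0.0], 0.007], [87.0, [-48.0, -5.0, 0.0], 0.008], [87.0, [-47.0, -3.0, 0.0], 0.007], [87.0, [-47.0, -4.0, 0.0], 0.008], [87.0, [-48.0, -3.0, 0.0], 0.007], [87.0, [-47.0, -3.0, 0.0], 0.008], [87.0, [-48.0, -2.0, 0.0], 0.007], [87.0, [-47.0, -2.0, 0.0], 0.008], [87.0, [-47.0, -2.0, 0.0], 0.008]]
```

View pics/fr.png

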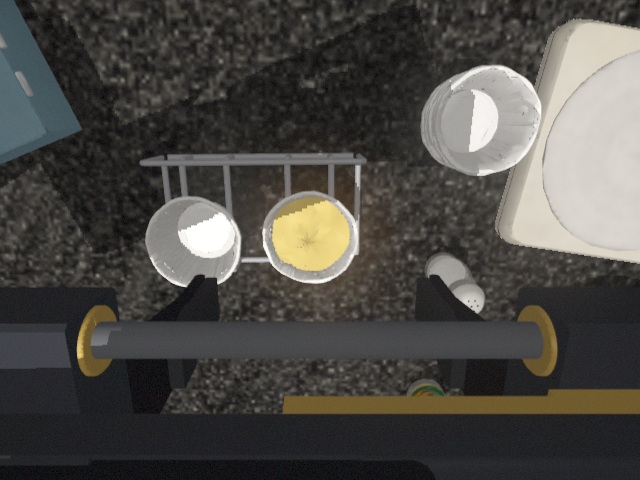

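Wrist view of the filling rack: the back stop wire runs at v≈159 (u 143–365), and the filled lane's rails are at u≈288 and 331. The filled cup's rim is centred near (310,236), the empty cup's near (193,242), and the shaker is at (455,280). I'll measure rails and rims from this picture and move on to the carrier.

>>> play_rows([
  [87, [-47, -5, 0], 0.008],
  [87, [-47, -4, 0], 0.008],
  [87, [-48, -5, 0], 0.008],
  [87, [-47, -3, 0], 0.008],
  [87, [-47, -4, 0], 0.008],
  [87, [-48, -3, 0], 0.008],
  [87, [-47, -3, 0], 0.008],
  [87, [-48, -2, 0], 0.008],
  [87, [-47, -2, 0], 0.008],
  [87, [-47, -2, 0], 0.008],
])

```text
time: 2.7
ee_pos: [541.2, -107.0, 260.2]
ee_rot: [[0.084, 0.996, -0.001], [0.996, -0.084, 0.001], [0.001, -0.001, -1.0]]
ft_force: [0.6, 0.5, 0.4]
opening: 86.9
gripper_force: 0.0
```

>>> play_rows([
  [87, [0, 0, 0], 0],
  [87, [0, 0, 0], 0],
])

```text
time: 2.95
ee_pos: [541.5, -105.5, 260.2]
ee_rot: [[0.085, 0.996, -0.001], [0.996, -0.085, 0.001], [0.001, -0.001, -1.0]]
ft_force: [-0.2, 0.5, -0.5]
opening: 87.0
gripper_force: 0.0
```

```bash
python3 - <<'E'
from h import *
im=imaging.camera("wrist");s=status.get_state();c=imaging.calibration("wrist");np.save("car_cal.npy",c,allow_pickle=True)
print(s["ee_pos"],s["q"].round(0),s["qvel"].round(1));cv2.imwrite("pics/car.png",im[:,:,::-1])
# filling rack from fr.png
f=cv2.imread("pics/fr.png");g=cv2.cvtColor(f,cv2.COLOR_BGR2GRAY).astype(float);cal=np.load("fr_cal.npy",allow_pickle=True).item()
from scipy.signal import find_peaks
for a,b in((168,174),(178,184)):
    pr=g[a:b].mean(0);pk=[k for k in find_peaks(cv2.GaussianBlur(pr[None],(5,1),0)[0],prominence=12)[0] if 150<k<370]
    print(a,pk,ray("",[(k,(a+b)/2) for k in pk],40,cal)[:,:2].round(1).tolist())
vs=[g[150:170,u-3:u+3].mean(1).argmax()+150 for u in(200,255,315)];print("stop",vs,ray("",list(zip((200,255,315),vs)),60,cal)[:,:2].round(1).tolist())
m=(cv2.GaussianBlur(g,(5,5),0)>95)|(yellow(f[:,:,::-1].copy())>0)
for u,v in((310,236),(193,242)):
    # rim by radial outermost bright px
    th=np.radians(np.arange(0,360,6));pts=[]
    for t in th:
        r=np.arange(30,56,.5);val=np.array([m[int(round(v+q*np.sin(t))),int(round(u+q*np.cos(t)))] for q in r]);k=np.where(val)[0]
        off=np.where(~val)[0]
        if len(off) and off[0]>0: pts.append((u+r[off[0]]*np.cos(t),v+r[off[0]]*np.sin(t)))
    w=ray("",pts,88,cal)[:,:2].astype(np.float32);A=np.c_[2*w,np.ones(len(w))]
    for _ in range(3):
        so=np.linalg.lstsq(A,(w**2).sum(1),rcond=None)[0];rr=np.sqrt(so[2]+so[0]**2+so[1]**2);e=abs(np.hypot(*(w-so[:2]).T)-rr);k=e<max(2.,np.median(e)*2);w,A=w[k],A[k]
    print("rim",so[:2].round(1),rr.round(1),len(w))
E
```

```text
[ 541.59979931 -105.05885572  260.245387  ] [-23.  22.  90.   0.  68. -18.] [ 0.8 -0.1 -0.2 -0.2 -0.1  0.1]
168 [np.int64(164), np.int64(182), np.int64(226), np.int64(237), np.int64(287), np.int64(331), np.int64(357)] [[456.0, 390.9], [473.1, 390.7], [514.7, 390.2], [525.2, 390.1], [572.5, 389.5], [614.3, 389.0], [639.0, 388.7]]
178 [np.int64(165), np.int64(183), np.int64(226), np.int64(287), np.int64(331), np.int64(357)] [[455.9, 381.4], [473.0, 381.2], [514.0, 380.7], [572.2, 380.0], [614.3, 379.5], [639.1, 379.2]]
stop [np.int64(157), np.int64(162), np.int64(156)] [[497.0, 405.3], [545.7, 400.4], [599.3, 405.0]]
rim [594.2 336.4] 43.2 54
rim [492.7 333.2] 42.8 43
```

View pics/car.png

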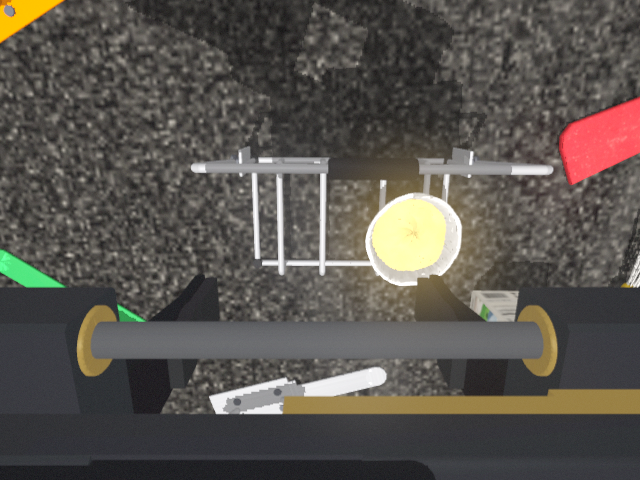

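Wrist view of the carrier: free-bay rails at u≈281 and 323 (v 175–272), the front cross wire at v≈264, and the bay cup near (413,240). The keeper sleeve is at (373,168), and the lifter lies below, with its tongue tip at (375,377).

```bash
python3 - <<'E'
from h import *
f=cv2.imread("pics/car.png");g=cv2.GaussianBlur(cv2.cvtColor(f,cv2.COLOR_BGR2GRAY).astype(np.float32),(3,3),0);cal=np.load("car_cal.npy",allow_pickle=True).item()
def rail(u0,vs):
    pts=[]
    for v in vs:
        pr=g[v-2:v+3,u0-8:u0+9].mean(0);w=np.clip(pr-pr.max()*.75,0,None);pts.append((u0-8+(w*np.arange(17)).sum()/w.sum(),v))
    w=ray("",pts,39,cal)[:,:2];d=np.polyfit(w[:,1],w[:,0],1);e=w[:,0]-np.polyval(d,w[:,1]);return d,e.std(),w
for u in(281,323,382):
    vs=range(185,255,5) if u<330 else range(182,196,3)
    d,e,w=rail(u,vs);print(u,"yaw",90-np.degrees(np.arctan(d[0])),"x@y=-130:",np.polyval(d,-130),"std",e,w[0].round(1),w[-1].round(1))
print("front cross",ray("",[(300,263),(350,263)],8,cal).round(1).tolist(),"rail ends z40",ray("",[(282,275),(323,274)],40,cal).round(1).tolist())
print("rim bay",ray("",(413.5,239),88,cal).round(1))
print("sleeve ends",[ray("",[(329,168),(418,168)],z,cal).round(1).tolist() for z in(165,170)])
print("bar ends",ray("",[(193,168),(552,170)],169,cal).round(1).tolist())
print("tongue tip",ray("",(384,375),3,cal))
E
```

```text
281 yaw 84.87711193850225 x@y=-130: 502.9225986179244 std 0.03317409083384434 [506.8 -87.5] [ 500.8 -152.9]
323 yaw 84.80488235388441 x@y=-130: 545.0422176498214 std 0.0165776852358848 [548.6 -91. ] [ 542.6 -156.4]
382 yaw 86.56083717057031 x@y=-130: 603.9659178007831 std 0.18156796415871912 [606.4 -93. ] [ 605.6 -104.6]
front cross [[517.0, -179.6, 8.0], [571.7, -184.2, 8.0]] rail ends z40 [[499.9, -179.5, 40.0], [541.8, -181.9, 40.0]]
rim bay [[ 623.7 -136.9   88. ]]
sleeve ends [[[553.6, -60.5, 165.0], [610.1, -65.3, 165.0]], [[553.5, -59.9, 170.0], [608.9, -64.6, 170.0]]]
bar ends [[468.4, -52.9, 169.0], [693.0, -73.0, 169.0]]
tongue tip [[ 604.17729582 -333.03648559    3.        ]]
```

```bash
python3 plan.py 447 -361 150 10.2 10 60
```

```text
[ 541.6 -105.1  260.2] 85.2 t 3.0 end [ 447.2 -361.   150.1]
[[60.0, [-26.0, -7.0, 11.0], 0.131], [60.0, [-27.0, -4.0, 11.0], 0.131], [60.0, [-28.0, -0.0, 11.0], 0.131], [60.0, [-27.0, 3.0, 11.0], 0.131], [60.0, [-26.0, 7.0, 11.0], 0.131], [60.0, [-25.0, 10.0, 11.0], 0.13], [60.0, [-24.0, 14.0, 11.0], 0.131], [60.0, [-22.0, 16.0, 11.0], 0.131], [60.0, [-19.0, 19.0, 11.0], 0.131], [60.0, [-17.0, 22.0, 11.0], 0.131]]
```

>>> play_rows([
  [60, [-26, -7, 11], 0.131],
  [60, [-27, -4, 11], 0.131],
  [60, [-28, 0, 11], 0.131],
  [60, [-27, 3, 11], 0.131],
  [60, [-26, 7, 11], 0.131],
  [60, [-25, 10, 11], 0.131],
  [60, [-24, 14, 11], 0.131],
  [60, [-22, 16, 11], 0.131],
  [60, [-19, 19, 11], 0.131],
  [60, [-17, 22, 11], 0.131],
])

```text
time: 4.25
ee_pos: [448.0, -361.3, 150.2]
ee_rot: [[0.985, 0.174, 0.0], [0.174, -0.985, 0.001], [0.0, -0.001, -1.0]]
ft_force: [-0.1, -0.2, 0.2]
opening: 59.9
gripper_force: 0.0
```

>>> play_rows([
  [60, [0, 0, 0], 0],
  [60, [0, 0, 0], 0],
])

```text
time: 4.5
ee_pos: [447.9, -360.7, 150.6]
ee_rot: [[0.984, 0.178, -0.0], [0.178, -0.984, 0.001], [0.0, -0.001, -1.0]]
ft_force: [-0.2, -0.5, 0.3]
opening: 59.6
gripper_force: 0.0
```

```bash
python3 - <<'E'
from h import *
im=imaging.camera("wrist");s=status.get_state();c=imaging.calibration("wrist");np.save("l_cal.npy",c,allow_pickle=True)
print(s["ee_pos"],s["q"].round(0),s["qvel"].round(1));cv2.imwrite("pics/lift.png",im[:,:,::-1])
for a,cc,m in blobs(wood(im),300):
    r=cv2.minAreaRect(ray("",np.argwhere(m)[:,::-1],60,c)[:,:2].astype(np.float32));print(a,cc.round(0),r)
E
```

```text
[ 447.98621768 -360.72699498  150.80157879] [-50.  32.  93.   0.  55.  30.] [ 0.1 -0.3  0.  -0.3 -0.2  0.2]
1515 [319. 215.] ((452.03057861328125, -361.4540710449219), (80.38095092773438, 20.495330810546875), 10.907807350158691)
```

View pics/lift.png

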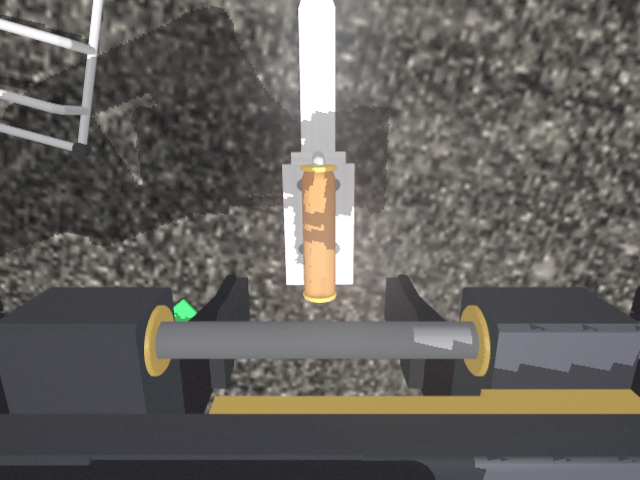

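Close view: the wooden grip runs (318,166)–(320,299), with the tongue going up the picture, centred between the fingers. I'll compute its centre.

```bash
python3 - <<'E'
from h import *
c=np.load("l_cal.npy",allow_pickle=True).item()
for z in(50,60): print(z,ray("",[(318.5,167),(319.5,299)],z,c).round(1).tolist())
print("blade z3",ray("",[(284,165),(354,164),(287,284),(354,284),(319.5,284)],3,c).round(1).tolist(), "tongue",ray("",[(317,5),(317.5,120)],3,c).round(1).tolist())
E
```

```text
50 [[493.4, -354.0, 50.0], [401.3, -371.5, 50.0]]
60 [[494.6, -353.8, 60.0], [405.9, -370.6, 60.0]]
blade z3 [[485.0, -328.9, 3.0], [495.2, -381.5, 3.0], [388.2, -346.6, 3.0], [398.1, -401.6, 3.0], [393.0, -373.3, 3.0]] tongue [[597.3, -334.3, 3.0], [522.2, -348.2, 3.0]]
```

>>> play_rows([
  [60, [1, 2, 20], -0.007],
  [60, [0, 0, 25], 0],
  [60, [0, 0, 25], 0],
  [60, [0, 0, 25], 0],
  [60, [0, 0, 24], 0],
  [60, [0, 0, 0], 0],
  [60, [0, 0, 0], 0],
])

```text
time: 5.42
ee_pos: [449.4, -363.9, 32.5]
ee_rot: [[0.983, 0.183, 0.001], [0.183, -0.983, -0.001], [0.001, 0.001, -1.0]]
ft_force: [-0.2, 0.6, 0.2]
opening: 60.4
gripper_force: 0.0
```

>>> play_rows([
  [10, [0, 0, 0], 0],
  [10, [0, 0, 0], 0],
  [10, [0, 0, 0], 0],
  [10, [0, 0, 0], 0],
  [10, [0, 0, 0], 0],
  [10, [0, 0, 0], 0],
  [10, [0, 0, 0], 0],
])

```text
time: 6.3
ee_pos: [448.3, -363.6, 31.6]
ee_rot: [[0.983, 0.182, -0.001], [0.182, -0.983, 0.001], [-0.001, -0.001, -1.0]]
ft_force: [-1.3, 1.5, 3.5]
opening: 21.6
gripper_force: 30.0
```

>>> play_rows([
  [10, [0, 0, -30], 0],
  [10, [0, 0, -50], 0],
  [10, [0, 0, -50], 0],
  [10, [0, 0, -50], 0],
  [10, [0, 0, -28], 0],
  [10, [0, 0, 0], 0],
  [10, [0, 0, 0], 0],
])

```text
time: 7.18
ee_pos: [447.8, -363.3, 237.8]
ee_rot: [[0.983, 0.182, -0.002], [0.182, -0.983, 0.002], [-0.002, -0.003, -1.0]]
ft_force: [-0.3, 0.6, -2.2]
opening: 21.9
gripper_force: 30.0
```

```bash
python3 plan.py 593.3 95 239 90 16 10
```

```text
[ 447.8 -363.3  237.8] 10.5 t 7.175 end [593.3  95.2 238.5]
[[10.0, [14.0, -27.0, -0.0], -0.087], [10.0, [17.0, -25.0, -0.0], -0.087], [10.0, [18.0, -23.0, -0.0], -0.086], [10.0, [21.0, -22.0, -0.0], -0.087], [10.0, [22.0, -21.0, -0.0], -0.087], [10.0, [24.0, -18.0, -0.0], -0.087], [10.0, [25.0, -16.0, -0.0], -0.086], [10.0, [27.0, -13.0, -0.0], -0.087], [10.0, [28.0, -12.0, -0.0], -0.087], [10.0, [29.0, -9.0, -0.0], -0.087], [10.0, [29.0, -6.0, -0.0], -0.086], [10.0, [30.0, -4.0, -0.0], -0.087], [10.0, [30.0, -1.0, -0.0], -0.087], [10.0, [30.0, 1.0, -0.0], -0.087], [10.0, [29.0, 4.0, -0.0], -0.086], [10.0, [30.0, 7.0, -0.0], -0.087]]
```

>>> play_rows([
  [10, [14, -27, 0], -0.087],
  [10, [17, -25, 0], -0.087],
  [10, [18, -23, 0], -0.086],
  [10, [21, -22, 0], -0.087],
  [10, [22, -21, 0], -0.087],
  [10, [24, -18, 0], -0.087],
  [10, [25, -16, 0], -0.086],
  [10, [27, -13, 0], -0.087],
])

```text
time: 8.18
ee_pos: [520.6, -133.7, 237.0]
ee_rot: [[0.638, 0.77, -0.004], [0.77, -0.638, 0.002], [-0.001, -0.005, -1.0]]
ft_force: [0.9, -0.6, -1.5]
opening: 22.0
gripper_force: 30.0
```

>>> play_rows([
  [10, [28, -12, 0], -0.087],
  [10, [29, -9, 0], -0.087],
  [10, [29, -6, 0], -0.086],
  [10, [30, -4, 0], -0.087],
  [10, [30, -1, 0], -0.087],
  [10, [30, 1, 0], -0.087],
  [10, [29, 4, 0], -0.086],
  [10, [30, 7, 0], -0.087],
  [10, [0, 0, 0], 0],
  [10, [0, 0, 0], 0],
])

```text
time: 9.43
ee_pos: [592.9, 94.1, 237.5]
ee_rot: [[0.0, 1.0, -0.004], [1.0, -0.0, -0.001], [-0.001, -0.004, -1.0]]
ft_force: [-0.7, -0.2, -2.1]
opening: 21.6
gripper_force: 30.0
```

```bash
python3 - <<'E'
from h import *
im=imaging.camera("wrist");s=status.get_state();c=imaging.calibration("wrist");np.save("w2_cal.npy",c,allow_pickle=True)
cv2.imwrite("pics/w2.png",im[:,:,::-1]);print(s["ee_pos"],s["q"].round(0))
R=s["ee_rot"];p=s["ee_pos"];cal={"camera_matrix":c["camera_matrix"]};T=np.array(c["world_from_camera"])
g=cv2.cvtColor(im,cv2.COLOR_RGB2GRAY);b=(cv2.GaussianBlur(g,(5,5),0)>150)
zt=p[2]-28.6
for v in range(10,290,20):
    k=np.where(b[v,260:380])[0]
    if len(k): q=(ray("",[(k[0]+260,v),(k[-1]+260,v)],zt,c)-p)@R;print(v,k[0]+260,k[-1]+260,q[:,:2].round(1).tolist())
t=imaging.camera("top");cv2.imwrite("pics/t2.png",t[:,:,::-1])
E
```

```text
[593.14269254  93.80802525 238.02030383] [-2. 27. 85. -0. 68. -2.]
10 286 344 [[120.0, -12.6], [120.0, 12.1]]
30 286 344 [[112.2, -12.8], [112.2, 12.2]]
50 287 344 [[104.3, -12.5], [104.3, 12.4]]
70 286 344 [[96.2, -13.1], [96.1, 12.5]]
90 287 344 [[87.8, -12.9], [87.8, 12.7]]
110 287 344 [[79.2, -13.1], [79.2, 12.9]]
130 288 343 [[70.4, -12.8], [70.4, 12.6]]
150 289 343 [[61.4, -12.5], [61.4, 12.7]]
170 289 343 [[52.1, -12.7], [52.1, 12.9]]
190 261 371 [[42.5, -26.3], [42.6, 26.5]]
210 260 372 [[32.7, -27.2], [32.8, 27.3]]
230 261 372 [[22.6, -27.1], [22.7, 27.7]]
250 262 371 [[12.2, -27.0], [12.3, 27.6]]
270 263 372 [[1.5, -26.9], [1.6, 28.5]]
```

View pics/w2.png

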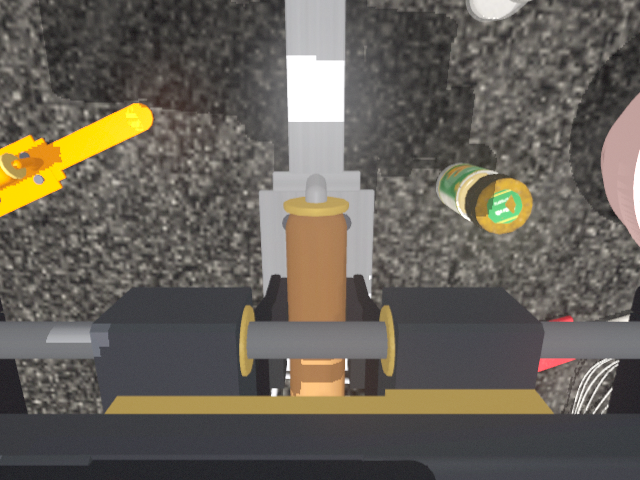

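The tongue is centred on the tool and parallel to it (±12.7 mm) and the blade shoulder sits at 42 mm, so lifter origin ≈ TCP. The jar, at (485,205), is well to the side. I'll descend to just before the rack.

>>> play_rows([
  [10, [0, 1, 30], 0],
  [10, [0, 0, 35], 0],
  [10, [0, 0, 35], 0],
  [10, [0, 0, 35], 0],
  [10, [0, 0, 32], 0],
  [10, [0, 0, 15], 0],
  [10, [0, 0, 0], 0],
  [10, [0, 0, 0], 0],
])

```text
time: 10.52
ee_pos: [596.2, 94.2, 58.8]
ee_rot: [[0.0, 1.0, 0.003], [1.0, -0.0, -0.0], [-0.0, 0.003, -1.0]]
ft_force: [0.2, -0.3, -1.3]
opening: 22.0
gripper_force: 30.0
```

```bash
python3 - <<'E'
from h import *
im=imaging.camera("wrist");s=status.get_state();c=imaging.calibration("wrist");print(s["ee_pos"],s["ee_rot"].round(4).tolist())
cv2.imwrite("pics/w3.png",im[:,:,::-1])
t=imaging.camera("top");sd=imaging.camera("side")
cv2.imwrite("pics/t3.png",t[:,:,::-1]);cv2.imwrite("pics/s3.png",sd[:,:,::-1])
a=cv2.resize(sd[180:260,250:350],(400,320),interpolation=cv2.INTER_CUBIC);b=cv2.resize(t[170:290,120:270],(400,320),interpolation=cv2.INTER_CUBIC)
o=np.vstack([np.hstack([a,b]),np.hstack([cv2.resize(im[:,:],(400,280)),np.zeros((280,400,3),np.uint8)])])
cv2.imwrite("pics/m3.png",o[:,:,::-1])
E
```

```text
[596.29437772  94.32121762  59.00187912] [[0.0002, 1.0, 0.003], [1.0, -0.0002, -0.0001], [-0.0001, 0.003, -1.0]]
```

View pics/m3.png

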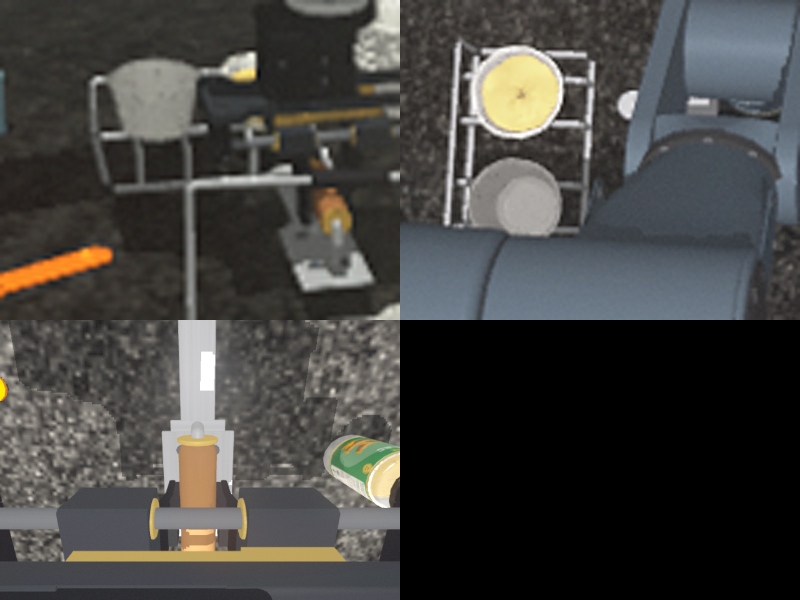

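The tool pose is (596.3, 94.3, 59). The filling-rack picture was taken while the arm still moved, so I'll re-measure the lane from the top view, using the carrier (measured at rest) to correct the top camera.

```bash
python3 - <<'E'
from h import *
g=cv2.cvtColor(cv2.imread("pics/top0.png"),cv2.COLOR_BGR2GRAY).astype(np.float32)
def rail(n,x,ys,z=39):
    # sample brightness across the rail in world x at each y
    out=[]
    xs=np.arange(-14,14.1,.5)
    for y in ys:
        uv=proj("top",np.c_[x(y)+xs,np.full(len(xs),y),np.full(len(xs),z)]).astype(np.float32)
        pr=cv2.remap(g,uv[None,:,0],uv[None,:,1],cv2.INTER_LINEAR)[0];w=np.clip(pr-pr.min()-.5*(pr.max()-pr.min()),0,None);out.append(x(y)+(w*xs).sum()/w.sum())
    d=np.polyfit(ys,out,1);print(n,"x@mid",np.polyval(d,np.mean(ys)).round(1),"exp",round(float(x(np.mean(ys))),1),"yaw",(90-np.degrees(np.arctan(d[0]))).round(1),"std",np.std(np.array(out)-np.polyval(d,ys)).round(2))
for x0 in(502.9,545.0): rail("car",lambda y:x0+(y+130)*.0898,np.arange(-165,-90,5))
for x0 in(574,615): rail("fr back",lambda y:x0+0*y,np.arange(382,397,3)); rail("fr front",lambda y:x0+0*y,np.arange(282,296,3))
for x0 in(474,515):  rail("fr2 front",lambda y:x0+0*y,np.arange(282,296,3))
im=cv2.imread("pics/top0.png")[:,:,::-1].copy();c=[cc for a,cc,m in blobs(yellow(im)) if 150<cc[1]<215]
print([ray("top",k,80)[0].round(1) for k in c])
im=cv2.imread("pics/car.png")[:,:,::-1].copy();cal=np.load("car_cal.npy",allow_pickle=True).item();print([ray("",k,80,cal)[0].round(1) for a,k,m in blobs(yellow(im)) if a>2000])
im=cv2.imread("pics/fr.png")[:,:,::-1].copy();cal=np.load("fr_cal.npy",allow_pickle=True).item();print([ray("",k,80,cal)[0].round(1) for a,k,m in blobs(yellow(im)) if a>2000])
E
```

```text
car x@mid 502.8 exp 502.9 yaw 84.7 std 0.13
car x@mid 545.0 exp 545.0 yaw 84.7 std 0.17
fr back x@mid 578.2 exp 574.0 yaw 122.1 std 3.23
fr front x@mid 575.5 exp 574.0 yaw 88.6 std 0.43
fr back x@mid 617.2 exp 615.0 yaw 114.4 std 5.17
fr front x@mid 617.1 exp 615.0 yaw 92.7 std 0.38
fr2 front x@mid 474.3 exp 474.0 yaw 65.7 std 1.98
fr2 front x@mid 514.7 exp 515.0 yaw 45.8 std 3.6
[array([ 622.1, -139.5,   80. ]), array([597. , 332.7,  80. ])]
[array([ 622.5, -135.4,   80. ]), array([ 682.8, -318.2,   80. ])]
[array([594. , 338.9,  80. ])]
```

>>> play_rows([
  [10, [0, -10, -40], 0],
  [10, [10, -20, -50], 0],
  [10, [40, -20, -40], 0],
  [10, [46, -20, -11], 0],
  [10, [0, 0, 0], 0],
  [10, [0, 0, 0], 0],
  [10, [0, 0, 0], 0],
  [10, [0, 0, 0], 0],
])

```text
time: 11.68
ee_pos: [525.4, 189.5, 198.0]
ee_rot: [[0.002, 1.0, -0.001], [1.0, -0.002, -0.0], [-0.0, -0.001, -1.0]]
ft_force: [0.7, 0.1, -2.3]
opening: 22.0
gripper_force: 30.0
```

```bash
python3 - <<'E'
from h import *
s=status.get_state();print(s["ee_pos"],s["qvel"].round(1))
c=imaging.calibration("wrist");im=imaging.camera("wrist");np.save("w4_cal.npy",c,allow_pickle=True)
cv2.imwrite("pics/w4.png",im[:,:,::-1])
for a,k,m in blobs(yellow(im),1000):print(a,k.round(0),ray("",k,80,c).round(1))
print(proj("",[[596,290,40],[575,290,40],[617,290,40],[575,386,40]],c).round(0).tolist())
E
```

```text
[525.39138608 189.48670057 198.00310804] [ 0.1  0.1 -0.   0.   0.   0.1]
5535 [429.  26.] [[596.7 321.   80. ]]
5886 [114. 271.] [[374.3 155.8  80. ]]
1409 [ 48. 269.] [[325.3 157.1  80. ]]
8770 [342. 403.] [[546.6  38.7  80. ]]
[[410.0, 84.0], [382.0, 84.0], [438.0, 84.0], [388.0, -66.0]]
```

View pics/w4.png

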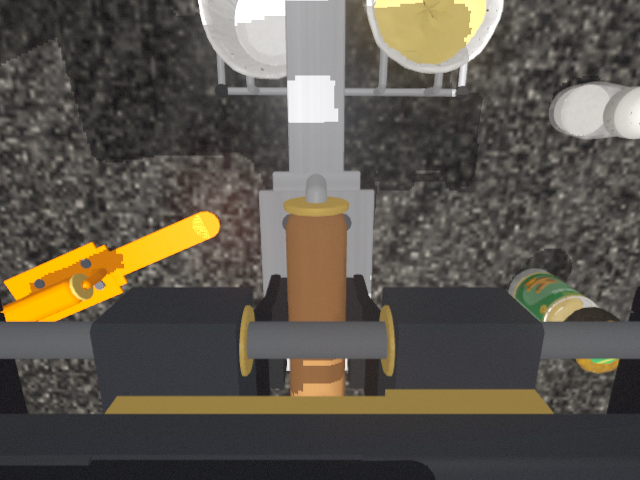

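Wrist view at rest: the filled lane's left rail shows at u≈383 (v 55–92), the front cross wire is at v≈92 (u 222–456), and the cup rim is around (432,15). I'll extract the rail positions.

```bash
python3 - <<'E'
from h import *
g=cv2.cvtColor(cv2.imread("pics/w4.png"),cv2.COLOR_BGR2GRAY).astype(np.float32);cal=np.load("w4_cal.npy",allow_pickle=True).item()
from scipy.signal import find_peaks
for v in(66,72,78,84,88,94,98):
    pr=cv2.GaussianBlur(g[v-1:v+2].mean(0)[None],(5,1),0)[0];pk=[int(k) for k in find_peaks(pr,prominence=15)[0] if 215<k<285 or 350<k<475]
    print(v,pk,ray("",[(k,v) for k in pk],40,cal)[:,:2].round(1).tolist())
m=(cv2.GaussianBlur(g,(5,5),0)>110).astype(np.uint8)
for u,v in((432,12),):
    pts=[]
    for t in np.radians(np.arange(5,176,5)):
        r=np.arange(50,80,.5);val=np.array([m[int(round(v+q*np.sin(t))),int(round(u+q*np.cos(t)))] for q in r]);off=np.where(val==0)[0]
        if len(off): pts.append((u+r[off[0]]*np.cos(t),v+r[off[0]]*np.sin(t)))
    w=ray("",pts,88,cal)[:,:2];A=np.c_[2*w,np.ones(len(w))]
    for _ in range(4):
        so=np.linalg.lstsq(A,(w**2).sum(1),rcond=None)[0];rr=np.sqrt(so[2]+so[0]**2+so[1]**2);e=abs(np.hypot(*(w-so[:2]).T)-rr);k=e<max(1.5,np.median(e)*2);w,A=w[k],A[k]
    print("rim",so[:2],rr,len(w))
E
```

```text
66 [220, 234, 383, 451, 464] [[454.1, 302.6], [464.5, 302.6], [575.0, 302.4], [625.3, 302.3], [635.0, 302.3]]
72 [220, 245, 383, 439, 463, 474] [[453.8, 298.5], [472.4, 298.4], [575.1, 298.2], [616.8, 298.2], [634.6, 298.1], [642.8, 298.1]]
78 [221, 250, 276, 383, 422, 439, 451, 462] [[454.3, 294.3], [476.0, 294.3], [495.4, 294.2], [575.3, 294.1], [604.4, 294.0], [617.1, 294.0], [626.1, 294.0], [634.3, 293.9]]
84 [223, 250, 383, 438, 462] [[455.5, 290.1], [475.8, 290.0], [575.5, 289.9], [616.7, 289.8], [634.7, 289.7]]
88 [231, 382, 438, 453, 474] [[461.3, 287.3], [574.9, 287.0], [617.0, 286.9], [628.2, 286.9], [644.0, 286.9]]
94 [420, 453] [[603.7, 282.7], [628.6, 282.7]]
98 [224, 365, 421, 466] [[455.6, 280.1], [562.3, 279.9], [604.7, 279.8], [638.7, 279.8]]
rim [597.71369693 333.60648096] 42.238456005197015 24
```

>>> play_rows([
  [10, [-46, 20, 11], 0],
  [10, [-40, 20, 40], 0],
  [10, [-10, 20, 50], 0],
  [10, [0, 10, 40], 0],
  [10, [0, 0, 0], 0],
  [10, [0, 0, 0], 0],
])

```text
time: 12.48
ee_pos: [595.4, 94.4, 58.4]
ee_rot: [[0.0, 1.0, 0.001], [1.0, -0.0, 0.0], [0.0, 0.001, -1.0]]
ft_force: [-0.0, -0.1, -2.3]
opening: 21.6
gripper_force: 30.0
```

>>> play_rows([
  [10, [10, 0, 0], 0],
  [10, [10, 0, 0], 0],
  [10, [10, 0, 0], 0],
  [10, [10, 0, 0], 0],
  [10, [0, 0, 0], 0],
  [10, [0, 0, 0], 0],
])

```text
time: 13.22
ee_pos: [595.0, 134.5, 57.5]
ee_rot: [[-0.0, 1.0, -0.0], [1.0, 0.0, -0.0], [-0.0, -0.0, -1.0]]
ft_force: [-0.5, -0.3, -1.3]
opening: 21.6
gripper_force: 30.0
```

Clear so far: the tip is just inside and there's no extra force. I'll shift 1 mm across and continue in to y ≈ 216.

>>> play_rows([
  [10, [10, 1, 0], 0],
  [10, [10, 0, 0], 0],
  [10, [10, 0, 0], 0],
  [10, [10, 0, 0], 0],
  [10, [10, 0, 0], 0],
  [10, [10, 0, 0], 0],
  [10, [10, 0, 0], 0],
  [10, [9, 0, 0], 0],
  [10, [3, 0, 0], 0],
  [10, [0, 0, 0], 0],
])

```text
time: 14.48
ee_pos: [596.0, 216.6, 57.5]
ee_rot: [[-0.0, 1.0, -0.0], [1.0, 0.0, -0.0], [-0.0, -0.0, -1.0]]
ft_force: [-1.2, 0.7, -1.3]
opening: 21.5
gripper_force: 30.0
```

```bash
python3 - <<'E'
from h import *
s=status.get_state();print(s["ee_pos"],s["ee_rot"][:,0],s["ft_force"])
c=imaging.calibration("wrist");im=imaging.camera("wrist");t=imaging.camera("top")
cv2.imwrite("pics/w5.png",im[:,:,::-1]);cv2.imwrite("pics/t5.png",t[:,:,::-1])
for a,k,m in blobs(yellow(t),300):
    if k[0]<200 and 150<k[1]: print("cup",ray("top",k,80).round(1))
E
```

```text
[596.01887453 216.62789695  57.52184042] [-4.07586634e-04  9.99999906e-01 -1.49601516e-04] [-1.16689856  0.71318697 -1.32537816]
```

>>> play_rows([
  [10, [0, 0, -4], 0],
  [10, [0, 0, -3], 0],
  [10, [0, 0, -2], 0],
  [10, [0, 0, -2], 0],
  [10, [0, 0, -2], 0],
  [10, [0, 0, -2], 0],
  [10, [0, 0, -3], 0],
  [10, [0, 0, -4], 0],
  [10, [0, 0, -5], 0],
  [10, [0, 0, -5], 0],
])

```text
time: 15.82
ee_pos: [596.1, 216.5, 90.0]
ee_rot: [[-0.0, 1.0, 0.0], [1.0, 0.0, 0.0], [0.0, 0.0, -1.0]]
ft_force: [-0.3, 0.0, -3.6]
opening: 21.6
gripper_force: 30.0
```

>>> play_rows([
  [10, [0, 0, -5], 0],
  [10, [0, 0, -5], 0],
  [10, [0, 0, -5], 0],
  [10, [0, 0, -5], 0],
  [10, [0, 0, -5], 0],
  [10, [0, 0, -3], 0],
  [10, [0, 0, 0], 0],
  [10, [0, 0, 0], 0],
])

```text
time: 16.82
ee_pos: [595.9, 216.4, 117.4]
ee_rot: [[-0.0, 1.0, -0.0], [1.0, 0.0, -0.0], [-0.0, -0.0, -1.0]]
ft_force: [0.5, -0.3, -2.6]
opening: 21.4
gripper_force: 30.0
```

```bash
python3 - <<'E'
from h import *
s=status.get_state();print(s["ee_pos"],s["ee_rot"][:,0],s["ft_force"],s["ft_torque"])
c=imaging.calibration("wrist");im=imaging.camera("wrist");sd=imaging.camera("side")
cv2.imwrite("pics/w6.png",im[:,:,::-1]);
a=cv2.resize(sd[160:260,240:380],(560,400),interpolation=cv2.INTER_CUBIC)
o=np.hstack([cv2.resize(im,(360,270)),np.zeros((270,0,3),np.uint8)]);o=np.vstack([o,np.zeros((130,360,3),np.uint8)]);o=np.hstack([cv2.resize(a,(440,400)),o]);cv2.imwrite("pics/m6.png",o[:,:,::-1])
E
python3 plan.py 596 216 240 90 10 10
```

```text
[595.92094411 216.44419432 117.38246124] [-1.77684174e-05  9.99999997e-01 -7.73880064e-05] [ 0.49256264 -0.25637937 -2.58390047] [-0.27947404  0.05808922  0.02488086]
[595.9 216.4 117.3] 90.0 t 16.925 end [596.  216.4 240.3]
[[10.0, [-0.0, 0.0, -12.0], -0.0], [10.0, [-0.0, 0.0, -13.0], -0.0], [10.0, [-0.0, 0.0, -12.0], -0.0], [10.0, [-0.0, 0.0, -12.0], -0.0], [10.0, [-0.0, 0.0, -12.0], -0.0], [10.0, [-0.0, 0.0, -13.0], -0.0], [10.0, [-0.0, 0.0, -12.0], -0.0], [10.0, [-0.0, 0.0, -12.0], -0.0], [10.0, [-0.0, 0.0, -12.0], -0.0], [10.0, [-0.0, 0.0, -13.0], -0.0]]
```

View pics/m6.png

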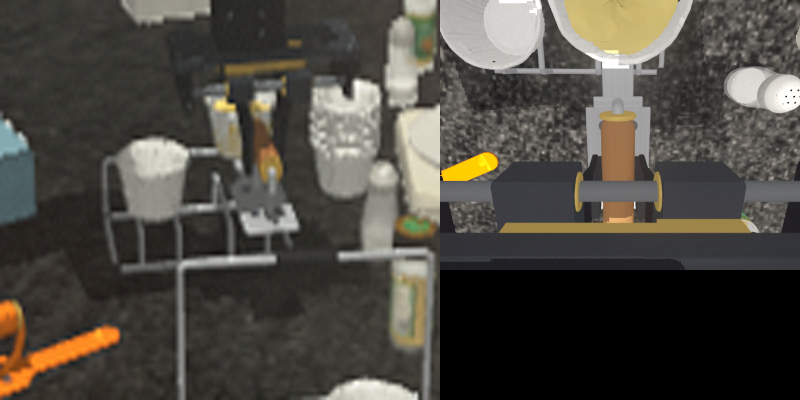

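The cup rides centred on the tongue, above the rack; the wrist view shows its rim at the top middle. I'll lift to travel height and go over the keeper, gently.

>>> play_rows([
  [10, [0, 0, -5], 0],
  [10, [0, 0, -11], 0],
  [10, [0, 0, -16], 0],
  [10, [0, 0, -20], 0],
  [10, [0, 0, -20], 0],
  [10, [0, 0, -18], 0],
  [10, [0, 0, -15], 0],
  [10, [0, 0, -11], 0],
  [10, [0, 0, -6], 0],
  [10, [0, 0, -2], 0],
])

```text
time: 18.18
ee_pos: [596.0, 216.5, 241.7]
ee_rot: [[-0.0, 1.0, -0.0], [1.0, 0.0, -0.0], [-0.0, -0.0, -1.0]]
ft_force: [-0.2, -0.7, -2.6]
opening: 21.9
gripper_force: 30.0
```

```bash
python3 plan.py 513.5 -246.4 241 84.85 24 10
```

```text
[596.  216.5 241.7] 90.0 t 18.175 end [ 513.  -246.5  240.7]
[[10.0, [-19.0, -3.0, 0.0], 0.004], [10.0, [-20.0, -4.0, 0.0], 0.003], [10.0, [-19.0, -3.0, 0.0], 0.004], [10.0, [-19.0, -3.0, 0.0], 0.004], [10.0, [-20.0, -3.0, 0.0], 0.004], [10.0, [-19.0, -4.0, 0.0], 0.003], [10.0, [-19.0, -3.0, 0.0], 0.004], [10.0, [-20.0, -2.0, 0.0], 0.004], [10.0, [-19.0, -3.0, 0.0], 0.004], [10.0, [-19.0, -3.0, 0.0], 0.003], [10.0, [-20.0, -3.0, 0.0], 0.004], [10.0, [-19.0, -3.0, 0.0], 0.004], [10.0, [-20.0, -2.0, 0.0], 0.004], [10.0, [-19.0, -3.0, 0.0], 0.003], [10.0, [-20.0, -2.0, 0.0], 0.004], [10.0, [-19.0, -2.0, 0.0], 0.004], [10.0, [-19.0, -3.0, 0.0], 0.004], [10.0, [-20.0, -2.0, 1.0], 0.003], [10.0, [-19.0, -2.0, -0.0], 0.004], [10.0, [-20.0, -2.0, -0.0], 0.004], [10.0, [-19.0, -2.0, -0.0], 0.004], [10.0, [-20.0, -2.0, -0.0], 0.003], [10.0, [-19.0, -2.0, -0.0], 0.004], [10.0, [-20.0, -2.0, -0.0], 0.004]]
```

>>> play_rows([
  [10, [-6, -1, 0], 0],
  [10, [-13, -2, 0], 0.004],
  [10, [-20, -4, 0], 0.004],
  [10, [-19, -3, 0], 0.004],
  [10, [-19, -3, 0], 0.004],
  [10, [-20, -3, 0], 0.004],
  [10, [-19, -4, 0], 0.003],
  [10, [-19, -3, 0], 0.004],
  [10, [-20, -2, 0], 0.004],
  [10, [-19, -3, 0], 0.004],
])

```text
time: 19.42
ee_pos: [565.3, 41.6, 241.6]
ee_rot: [[0.035, 0.999, 0.0], [0.999, -0.035, -0.0], [-0.0, 0.0, -1.0]]
ft_force: [-0.1, -0.1, -2.1]
opening: 22.1
gripper_force: 30.0
```

>>> play_rows([
  [10, [-19, -3, 0], 0.004],
  [10, [-20, -3, 0], 0.004],
  [10, [-19, -3, 0], 0.004],
  [10, [-20, -2, 0], 0.004],
  [10, [-19, -3, 0], 0.004],
  [10, [-20, -2, 0], 0.004],
  [10, [-19, -2, 0], 0.004],
  [10, [-19, -3, 0], 0.004],
  [10, [-20, -2, 0], 0.004],
  [10, [-19, -2, 0], 0.004],
])

```text
time: 20.68
ee_pos: [529.9, -150.9, 241.6]
ee_rot: [[0.075, 0.997, 0.0], [0.997, -0.075, -0.0], [-0.0, 0.0, -1.0]]
ft_force: [0.0, 0.0, -2.4]
opening: 21.9
gripper_force: 30.0
```

>>> play_rows([
  [10, [-20, -2, 0], 0.004],
  [10, [-19, -2, 0], 0.004],
  [10, [-20, -2, 0], 0.004],
  [10, [-18, -2, 0], 0.004],
  [10, [-13, -2, 0], 0.003],
  [10, [-7, 0, 0], 0],
  [10, [-2, 0, 0], 0],
  [10, [0, 0, 0], 0],
  [10, [0, 0, 0], 0],
])

```text
time: 21.8
ee_pos: [512.0, -246.7, 241.5]
ee_rot: [[0.093, 0.996, -0.0], [0.996, -0.093, 0.0], [0.0, -0.0, -1.0]]
ft_force: [-0.1, 0.1, -1.6]
opening: 21.6
gripper_force: 30.0
```

```bash
python3 - <<'E'
from h import *
s=status.get_state();print(s["ee_pos"],s["ft_force"],s["ft_torque"])
c=imaging.calibration("wrist");im=imaging.camera("wrist");t=imaging.camera("top");np.save("w7_cal.npy",c,allow_pickle=True)
cv2.imwrite("pics/w7.png",im[:,:,::-1]);cv2.imwrite("pics/t7.png",t[:,:,::-1])
R=s["ee_rot"]
for a,k,m in blobs(yellow(im),800):print(a,k.round(0),((ray("",k,s["ee_pos"][2]+11,c)-s["ee_pos"])@R).round(1))
i6=cv2.imread("pics/w6.png")[:,:,::-1].copy()
for a,k,m in blobs(yellow(i6),800):print("w6",a,k.round(0))
for a,k,m in blobs(yellow(t),300):
    if k[1]>150: print("top",a,k.round(0),ray("top",k,250).round(1),ray("top",k,80).round(1))
E
python3 plan.py 513.5 -246.4 241 84.85 1 10
```

```text
[ 511.98430084 -246.70803986  241.5455092 ] [-0.06537527  0.08854208 -1.64948708] [-0.19434934  0.05599983 -0.01107118]
14631 [320.  40.] [[101.6   1.7 -11. ]]
5463 [453.  64.] [[ 93.7  48.3 -11. ]]
898 [316. 207.] [[ 42.8   0.1 -11. ]]
w6 14547 [320.  40.]
w6 956 [316. 207.]
w6 2973 [ 55. 298.]
w6 8991 [346. 403.]
top 589 [358. 200.] [[ 596.5 -128.   250. ]] [[ 622.7 -139.    80. ]]
top 825 [358. 233.] [[ 523.8 -129.3  250. ]] [[ 539.9 -140.4   80. ]]
[ 512.  -246.8  241.6] 84.7 t 21.9 end [ 513.5 -246.4  241. ]
[[10.0, [0.6, 1.5, 0.6], -0.003]]
```

The cup hasn't shifted on the tongue (same pixel, 320,40) and is over the bay at (523.8,−129). I'll descend, stopping about 20 mm above the rails to check.

>>> play_rows([
  [10, [0, 1, 5], -0.003],
  [10, [0, 0, 12], 0],
  [10, [0, 0, 18], 0],
  [10, [0, 0, 20], 0],
  [10, [0, 0, 20], 0],
  [10, [0, 0, 20], 0],
  [10, [0, 0, 20], 0],
  [10, [0, 0, 17], 0],
  [10, [0, 0, 12], 0],
  [10, [0, 0, 6], 0],
])

```text
time: 23.15
ee_pos: [512.7, -247.3, 90.7]
ee_rot: [[0.091, 0.996, -0.001], [0.996, -0.091, 0.001], [0.0, -0.001, -1.0]]
ft_force: [-0.2, -0.0, -2.0]
opening: 22.0
gripper_force: 30.0
```

>>> play_rows([
  [10, [0, 0, 2], 0],
  [10, [0, 0, 0], 0],
  [10, [0, 0, 0], 0],
])

```text
time: 23.52
ee_pos: [513.3, -247.7, 90.1]
ee_rot: [[0.091, 0.996, 0.001], [0.996, -0.091, -0.001], [-0.001, 0.001, -1.0]]
ft_force: [0.6, 0.7, -3.2]
opening: 21.9
gripper_force: 30.0
```

```bash
python3 - <<'E'
from h import *
s=status.get_state();print(s["ee_pos"],np.degrees(np.arctan2(s["ee_rot"][1,0],s["ee_rot"][0,0])))
x=np.array([.0898,.996]);y=np.array([-.996,.0898]);d=s["ee_pos"][:2]-[524.1,-128.9];print("TCP in free_bay",(d@x).round(1),(d@y).round(1))
c=imaging.calibration("wrist");im=imaging.camera("wrist");t=imaging.camera("top")
cv2.imwrite("pics/w8.png",im[:,:,::-1]);cv2.imwrite("pics/t8.png",t[:,:,::-1])
for a,k,m in blobs(yellow(t),300):
    if k[1]>150: print("top",a,k.round(0),ray("top",k,100).round(1),ray("top",k,80).round(1))
for a,k,m in blobs(yellow(im),800):print(a,k.round(0))
E
```

```text
[ 513.25715096 -247.69333538   90.12988079] 84.78739094194319
TCP in free_bay -119.3 0.1
top 599 [358. 200.] [[ 619.5 -137.9  100. ]] [[ 622.6 -139.2   80. ]]
top 643 [354. 239.] [[ 525.  -130.2  100. ]] [[ 526.7 -131.3   80. ]]
14611 [320.  40.]
12680 [558.  43.]
926 [316. 207.]
```

>>> play_rows([
  [10, [1, 0, 5], 0],
  [10, [0, 0, 5], 0],
  [10, [0, 0, 4], 0],
  [10, [0, 0, 3], 0],
  [10, [0, 0, 2], 0],
  [10, [0, 0, 2], 0],
  [10, [0, 0, 2], 0],
  [10, [0, 0, 2], 0],
  [10, [0, 0, 2], 0],
  [10, [0, 0, 3], 0],
])

```text
time: 24.88
ee_pos: [513.1, -246.5, 59.5]
ee_rot: [[0.091, 0.996, 0.0], [0.996, -0.091, -0.0], [-0.0, 0.0, -1.0]]
ft_force: [-0.5, -0.3, -2.2]
opening: 21.8
gripper_force: 30.0
```

>>> play_rows([
  [10, [0, 0, 3], 0],
  [10, [0, 0, 2], 0],
  [10, [0, 0, 0], 0],
  [10, [0, 0, 0], 0],
  [10, [0, 0, 0], 0],
])

```text
time: 25.5
ee_pos: [513.1, -246.5, 54.7]
ee_rot: [[0.091, 0.996, 0.0], [0.996, -0.091, -0.0], [-0.0, 0.0, -1.0]]
ft_force: [0.2, -0.0, -2.2]
opening: 21.6
gripper_force: 30.0
```

```bash
python3 - <<'E'
from h import *
s=status.get_state();print(s["ee_pos"],s["ft_force"],s["ft_torque"])
x=np.array([.0898,.996]);y=np.array([-.996,.0898]);d=s["ee_pos"][:2]-[524.1,-128.9];print("TCP in free_bay",(d@x).round(1),(d@y).round(1))
im=imaging.camera("wrist");t=imaging.camera("top")
for a,k,m in blobs(yellow(t),300):
    if k[1]>150: print("top",a,k.round(1),ray("top",k,80).round(1))
for a,k,m in blobs(yellow(im),800):print(a,k.round(0))
E
```

```text
[ 513.06986808 -246.45151789   54.65879362] [ 0.21453817 -0.01934696 -2.17565089] [-0.10393012  0.01224218 -0.0575314 ]
TCP in free_bay -118.1 0.4
top 599 [358.4 199.8] [[ 622.5 -139.1   80. ]]
top 366 [356.5 235.6] [[ 534.2 -136.5   80. ]]
15102 [320.  39.]
8856 [592.  44.]
974 [316. 207.]
8803 [343. 403.]
```

The cup is off the tongue, since the moment dropped. I'll draw out straight back.

>>> play_rows([
  [10, [-5, 0, 0], 0],
  [10, [-10, 0, 0], 0],
  [10, [-13, 0, 0], 0],
  [10, [-15, 0, 0], 0],
  [10, [-17, 0, 0], 0],
  [10, [-17, 0, 0], 0],
  [10, [-17, 0, 0], 0],
  [10, [-17, 0, 0], 0],
  [10, [-17, 0, 0], 0],
  [10, [-12, 0, 0], 0],
])

```text
time: 26.85
ee_pos: [500.2, -387.2, 54.6]
ee_rot: [[0.091, 0.996, 0.0], [0.996, -0.091, -0.0], [-0.0, 0.0, -1.0]]
ft_force: [0.1, 0.2, -1.4]
opening: 21.7
gripper_force: 30.0
```

```bash
python3 - <<'E'
from h import *
s=status.get_state();print(s["ee_pos"],s["q"].round(0))
t=imaging.camera("top");cv2.imwrite("pics/t9.png",t[:,:,::-1])
for a,k,m in blobs(yellow(t),300):
    if k[1]>150: print("top",a,k.round(1),ray("top",k,80).round(1))
x=np.array([.0898,.996]);y=np.array([-.996,.0898]);
E
```

```text
[ 500.16564718 -387.19873581   54.56178528] [-48.  43.  88.  -0.  49. -43.]
top 610 [358.5 199.9] [[ 622.1 -139.5   80. ]]
top 634 [353.3 239.2] [[ 525.2 -128.9   80. ]]
```

The cup stands at (525.2,−128.9) and the bay cup is unchanged. I'll back off a bit more, lay the lifter down, release it and rise.

>>> play_rows([
  [10, [-15, 0, 0], 0],
  [10, [-10, 0, 6], 0],
  [10, [0, 0, 7], 0],
  [10, [0, 0, 5], 0],
  [10, [0, 0, 3], 0],
  [10, [0, 0, 2], 0],
  [10, [0, 0, 0], 0],
  [10, [0, 0, 0], 0],
])

```text
time: 27.9
ee_pos: [498.2, -410.8, 31.7]
ee_rot: [[0.091, 0.996, 0.0], [0.996, -0.091, -0.0], [-0.0, 0.0, -1.0]]
ft_force: [-0.6, -0.2, -1.1]
opening: 22.0
gripper_force: 30.0
```

>>> play_rows([
  [60, [0, 0, 0], 0],
  [60, [0, 0, 0], 0],
  [60, [0, 0, 0], 0],
  [60, [0, 0, 0], 0],
  [60, [0, 0, -10], 0],
  [60, [0, 0, -30], 0],
  [60, [0, 0, -50], 0],
  [60, [0, 0, -55], 0],
  [0, [0, 0, -55], 0],
  [0, [0, 0, 0], 0],
])

```text
time: 29.15
ee_pos: [500.4, -413.4, 238.5]
ee_rot: [[0.091, 0.996, 0.009], [0.996, -0.091, -0.01], [-0.009, 0.01, -1.0]]
ft_force: [0.0, -0.1, 0.1]
opening: 46.7
gripper_force: 0.0
```

```bash
python3 - <<'E'
from h import *
s=status.get_state();print(s["ee_pos"],s["ft_force"],s["opening"])
c=imaging.calibration("wrist");im=imaging.camera("wrist");t=imaging.camera("top");cv2.imwrite("pics/w10.png",im[:,:,::-1]);cv2.imwrite("pics/t10.png",t[:,:,::-1])
for a,k,m in blobs(yellow(t),300):
    if k[1]>150: print("top",a,k.round(1),ray("top",k,80).round(1))
x=np.array([.0898,.996]);y=np.array([-.996,.0898]);C=np.array([524.1,-128.9])-50*y;print("carrier",C)
for th in(1.52,1.2,.9,.6,.3,0):
    a=th+.12;p=C+x*(62-125*np.cos(a));print(th,p.round(1),round(45+125*np.sin(a),1))
E
```

```text
[ 500.4210939  -413.3675825   238.45641905] [ 0.0411394  -0.06515585  0.07204215] 46.7247007061018
top 610 [358.5 199.9] [[ 622.1 -139.5   80. ]]
top 635 [353.3 239.3] [[ 525.  -128.8   80. ]]
carrier [ 573.9  -133.39]
1.52 [580.2 -63. ] 169.7
1.2 [ 576.7 -102.5] 166.1
0.9 [ 573.6 -136.8] 151.5
0.6 [ 571.  -165.2] 127.4
0.3 [ 569.2 -185.3] 96.0
0 [ 568.3 -195.2] 60.0
```

The lifter is laid down and released. Next I'll close the fingers and go behind the keeper bar.

```bash
python3 plan.py 582.5 -35 242 84.85 10 0
```

```text
[ 498.  -410.7  232.7] 84.8 t 29.25 end [582.3 -34.7 242.3]
[[0.0, [38.0, 5.0, -1.0], -0.0], [0.0, [38.0, 5.0, -1.0], -0.0], [0.0, [39.0, 5.0, -1.0], -0.0], [0.0, [38.0, 5.0, -1.0], -0.0], [0.0, [38.0, 5.0, -1.0], -0.001], [0.0, [38.0, 5.0, -1.0], 0.0], [0.0, [38.0, 5.0, -1.0], 0.0], [0.0, [38.0, 5.0, -1.0], 0.0], [0.0, [39.0, 5.0, -1.0], 0.0], [0.0, [38.0, 5.0, -1.0], -0.0]]
```

```bash
python3 - <<'E'
from h import *
t=cv2.imread("pics/t10.png");w=cv2.imread("pics/w10.png")
cv2.imwrite("pics/m10.png",np.hstack([cv2.resize(t[140:320,310:510],(445,400)),cv2.resize(w,(355,266)) if 0 else cv2.copyMakeBorder(cv2.resize(w,(355,266)),0,134,0,0,cv2.BORDER_CONSTANT)]))
E
```

```text
(no output)
```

View pics/m10.png

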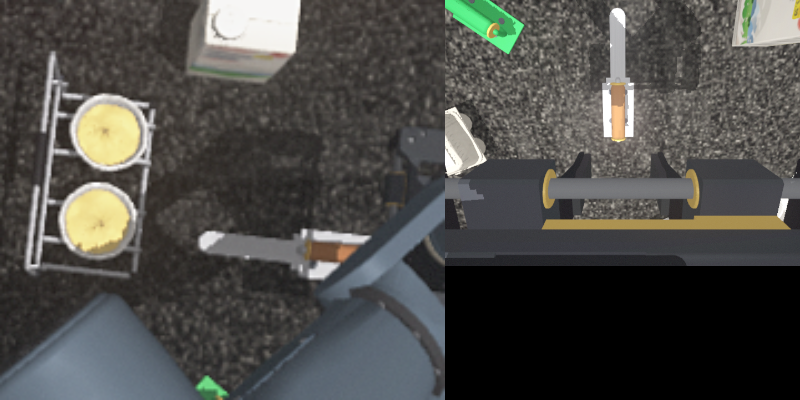

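The top crop shows both filled cups standing in the carrier on their rails, with the keeper still up at the left. The lifter lies flat and clear, tip at (205,240) in the crop. I'll go behind the keeper.

>>> play_rows([
  [0, [25, 5, -5], 0],
  [0, [38, 5, -5], 0],
  [0, [39, 5, 0], 0],
  [0, [38, 5, 0], 0],
  [0, [38, 5, 0], 0],
  [0, [38, 5, 0], 0],
  [0, [38, 5, 0], 0],
  [0, [38, 5, 0], 0],
  [0, [39, 5, 0], 0],
  [0, [51, 5, 0], 0],
])

```text
time: 30.5
ee_pos: [581.3, -32.3, 239.9]
ee_rot: [[0.091, 0.996, -0.004], [0.996, -0.091, 0.001], [0.001, -0.004, -1.0]]
ft_force: [1.0, -0.0, 0.5]
opening: 0.5
gripper_force: 0.0
```

>>> play_rows([
  [0, [0, 0, 0], 0],
  [0, [0, 0, 0], 0],
])

```text
time: 30.75
ee_pos: [581.4, -33.7, 240.5]
ee_rot: [[0.089, 0.996, -0.003], [0.996, -0.089, 0.0], [0.0, -0.003, -1.0]]
ft_force: [0.2, -0.2, -0.1]
opening: 0.2
gripper_force: 0.0
```

>>> play_rows([
  [0, [0, 0, 30], 0],
  [0, [0, 0, 35], 0],
  [0, [0, 0, 25], 0],
  [0, [0, 0, 0], 0],
  [0, [-8, 0, 0], 0],
  [0, [-8, 0, 0], 0],
  [0, [-9, 0, 0], 0],
  [0, [-9, 0, 0], 0],
  [0, [-9, 0, 0], 0],
  [0, [-9, 0, 0], 0],
])

```text
time: 32.0
ee_pos: [577.5, -87.1, 151.3]
ee_rot: [[0.091, 0.996, -0.001], [0.996, -0.091, 0.0], [0.0, -0.001, -1.0]]
ft_force: [-0.6, 2.2, -0.9]
opening: 0.5
gripper_force: 0.9
```

>>> play_rows([
  [0, [-9, 0, 2], 0],
  [0, [-9, 0, 3], 0],
  [0, [-9, 0, 4], 0],
  [0, [-8, 0, 5], 0],
  [0, [-8, 0, 5], 0],
  [0, [-6, 0, 4], 0],
  [0, [-6, 0, 4], 0],
  [0, [0, 0, 0], 0],
])

```text
time: 33.0
ee_pos: [572.4, -141.6, 123.9]
ee_rot: [[0.091, 0.996, -0.001], [0.996, -0.091, 0.0], [0.0, -0.001, -1.0]]
ft_force: [0.0, 1.6, -1.6]
opening: 0.4
gripper_force: 0.8
```

```bash
python3 - <<'E'
from h import *
s=status.get_state();x=np.array([.0898,.996]);d=s["ee_pos"][:2]-[573.9,-133.4];print("TCP carrier x",(d@x).round(1),"y",(d@[-.996,.0898]).round(1),s["ee_pos"][2],s["ft_force"])
c=imaging.calibration("wrist");im=imaging.camera("wrist");sd=imaging.camera("side");cv2.imwrite("pics/w11.png",im[:,:,::-1])
o=np.hstack([cv2.resize(sd[180:310,270:410],(430,400)),cv2.copyMakeBorder(cv2.resize(im,(360,270)),0,130,0,0,cv2.BORDER_CONSTANT)]);cv2.imwrite("pics/m11.png",o[:,:,::-1])
E
```

```text
TCP carrier x -8.3 y 0.7 123.8878338472303 [ 0.01033937  1.64197336 -1.64733786]
```

View pics/m11.png

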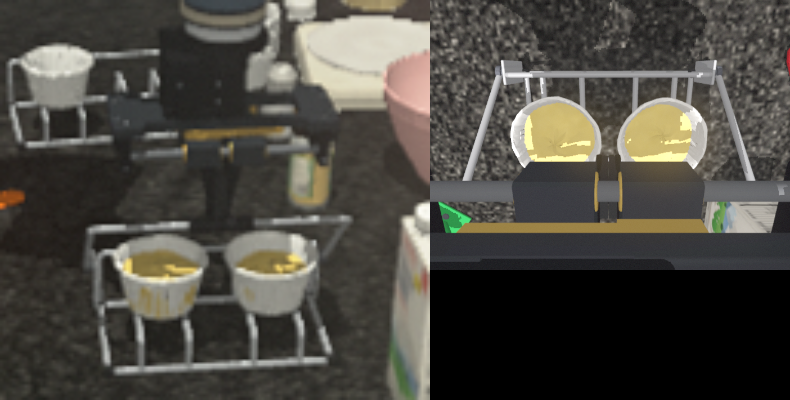

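The bar followed to about 45° and the fingers are above and between the cups. Now I'll go over the bar and press down along its arc.

>>> play_rows([
  [0, [4, 0, 0], 0],
  [0, [0, 0, -25], 0],
  [0, [0, 0, -20], 0],
  [0, [-12, 0, 0], 0],
  [0, [-12, 0, 0], 0],
  [0, [0, 0, 20], 0],
  [0, [-2, 0, 11], 0],
  [0, [-4, 0, 7], 0],
  [0, [-6, 0, 7], 0],
  [0, [-4, 0, 5], 0],
])

```text
time: 34.35
ee_pos: [569.6, -177.8, 119.2]
ee_rot: [[0.091, 0.996, 0.0], [0.996, -0.091, -0.0], [0.0, 0.0, -1.0]]
ft_force: [-0.7, -1.7, 3.4]
opening: -0.1
gripper_force: 1.1
```

>>> play_rows([
  [0, [-3, 0, 8], 0],
  [0, [-4, 0, 8], 0],
  [0, [-4, 0, 9], 0],
  [0, [-3, 0, 9], 0],
  [0, [-3, 0, 9], 0],
  [0, [-1, 0, 6], 0],
  [0, [0, 0, 0], 0],
  [0, [0, 0, 0], 0],
])

```text
time: 35.35
ee_pos: [567.7, -194.9, 70.5]
ee_rot: [[0.091, 0.996, -0.001], [0.996, -0.091, 0.0], [0.0, -0.001, -1.0]]
ft_force: [-0.7, 1.1, -0.3]
opening: 0.6
gripper_force: 0.0
```

```bash
python3 - <<'E'
from h import *
s=status.get_state();x=np.array([.0898,.996]);d=s["ee_pos"][:2]-[573.9,-133.4];print("TCP carrier x",(d@x).round(1),"y",(d@[-.996,.0898]).round(1),s["ee_pos"][2],s["ft_force"])
E
```

```text
TCP carrier x -61.8 y 0.7 70.4671263896979 [-0.70282721  1.12166027 -0.33528115]
```

>>> play_rows([
  [0, [0, 0, 1], 0],
  [0, [0, 0, 2], 0],
  [0, [0, 0, 1], 0],
  [0, [0, 0, 0], 0],
])

```text
time: 35.85
ee_pos: [568.1, -195.4, 67.2]
ee_rot: [[0.091, 0.996, 0.001], [0.996, -0.091, -0.0], [-0.0, 0.001, -1.0]]
ft_force: [-0.5, -0.8, 4.0]
opening: 0.3
gripper_force: 2.2
```

>>> play_rows([
  [0, [0, 0, -20], 0],
  [0, [0, 0, -40], 0],
  [0, [-30, 0, -50], 0],
  [0, [-50, 0, -20], 0],
  [0, [-50, 0, 0], 0],
  [0, [0, 0, 0], 0],
  [0, [0, 0, 0], 0],
])

```text
time: 36.72
ee_pos: [555.4, -323.9, 195.8]
ee_rot: [[0.092, 0.996, -0.001], [0.996, -0.092, 0.002], [0.002, -0.002, -1.0]]
ft_force: [-0.9, 0.6, -1.2]
opening: 0.3
gripper_force: 0.0
```

```bash
python3 - <<'E'
from h import *
s=status.get_state();print(s["ee_pos"],s["time"])
c=imaging.calibration("wrist");im=imaging.camera("wrist");sd=imaging.camera("side");t=imaging.camera("top");np.save("w12_cal.npy",c,allow_pickle=True)
cv2.imwrite("pics/w12.png",im[:,:,::-1]);cv2.imwrite("pics/s12.png",sd[:,:,::-1]);cv2.imwrite("pics/t12.png",t[:,:,::-1])
x=np.array([.0898,.996]);y=np.array([-.996,.0898]);C=np.array([573.9,-133.4])
for z,xx in((60,-62),(72,-61)): print(xx,z,*[proj(n,np.r_[C+xx*x,z]).round(0).tolist() for n in("wrist","side","top")])
for a,k,m in blobs(yellow(t),200):
    if k[1]>150: print("top",a,k.round(1),ray("top",k,80).round(1))
o=np.hstack([cv2.resize(sd[200:330,270:410],(430,400)),cv2.copyMakeBorder(cv2.resize(im,(370,277)),0,123,0,0,cv2.BORDER_CONSTANT)]);cv2.imwrite("pics/m12.png",o[:,:,::-1])
E
```

```text
[ 555.40862365 -323.89021403  195.77542397] 36.725
-62 60 [[318.0, 38.0]] [[343.0, 282.0]] [[380.0, 223.0]]
-61 72 [[318.0, 33.0]] [[343.0, 278.0]] [[380.0, 223.0]]
top 595 [358.3 199.8] [[ 622.5 -139.    80. ]]
top 623 [353.3 239.5] [[ 524.6 -128.9   80. ]]
```

View pics/m12.png

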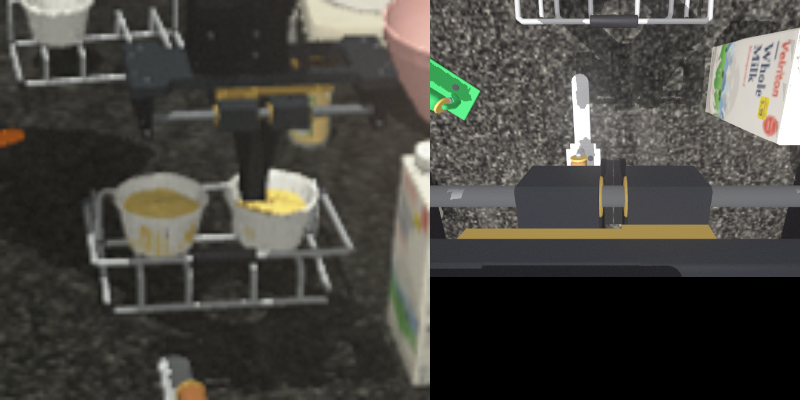

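The keeper sleeve is at (342,283) in the side view against a predicted (343,282) for shut. Both cups stand on their rails, and the lifter lies flat and clear. Handing in.

```bash
python3 -c "
from workcell import ctrl
print(ctrl.job_done())"
```

```text
the job is handed in; nothing more can be done
None
```

I handed the job in at about 37 s on the robot's clock. The last pictures show the filled cup in the carrier's free bay, the lifter flat on the worktop and the keeper shut; the judge returned no result.

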